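# Guard the proofing press and set its air valve two turns open

### The job

Slide the press's clear guard along its track off the valve until it is fully home over the red bed and leave it shut. Then take the black handle of the blue valve wheel, wind the valve closed (clockwise from above) to its stop, back it off exactly two full turns, and finish standing still with the handle still gripped in the fingers. Do not disturb the blocks, ink pads, brayer, can and mug.

Things in the scene. Friction and masses are not known exactly. Their poses are not given: they have to be found in the camera images.
- press_base: Grey base plate of the proofing press, 240 x 500 x 12 mm (x, y, z), fixed to the table. Origin: centre of its underside, on the table top. Its own y axis runs along the guard's track: the valve stands at its y = -125 mm and the red bed (160 x 170 mm, top 30 mm above the table) at its y = +125 mm. Two low rails along its y at x = +-100 mm, 26 mm high, with rubber end blocks to 38 mm high.
- guard (a joint): Clear plastic tunnel-shaped guard with yellow edges, open at both y ends, on the two rails. Slide, in m along the press base's own +y: 0 = wholly over the valve, 0.25 = fully home against its stop over the red bed. It is 208 mm wide (x), 180 mm long (y), its top sheet is 154 mm above the table (yellow edges to 158). Drag about 2 N plus a little damping, and it stays where it is left.
- guard_handle (a point): Middle of the dark steel bar on the guard's top, 198 mm above the table and 44 mm above the guard's top sheet. The bar is 12 mm thick and runs 100 mm along the press base's x, on two end posts; it moves with the guard.
- valve_wheel (a joint): Angle of the blue valve wheel, rad, counted over whole turns: 0 = closed against its stop, growing counter-clockwise seen from above (opening) up to 19.5. At the stop the handle points to the press base's -x side, over the white painted mark on the base plate; so it does again after each full turn. At the start it is less than one turn open (1.6 to 5.0). Turning takes about 0.15 N m (3 N at the handle) and it stays where it is left.
- valve_axis (a point): On the vertical axis of the valve wheel, 72 mm above the table, at the mid-height of the wheel's rim (rim 112 mm across outside, 12 mm thick, hub top 79 mm above the table). Fixed on the press base. Axes as the press base.
- crank_knob: Upright black handle on the wheel's rim, 25 mm thick and 52 mm tall, its axis 50 mm from the wheel's axis. It spins freely on its own vertical pin, so a gripper holding it can keep its yaw while the wheel turns. Origin: centre of its underside, 82 mm above the table; top at 134 mm.
- crank_grip (a point): On the axis of the black handle, 28 mm above its underside, 110 mm above the table: the place to grip it.
- print_block: Loose wooden printing block 90 x 110 x 24 mm with a black knob to 62 mm, standing on the red bed under where the guard closes. Origin: centre of its underside. Leave alone.
- spare_block: Loose plywood printing block 100 x 130 x 24 mm with a black knob to 62 mm. Origin: centre of its underside. Leave alone.
- ink_pad_a: Flat black ink pad box 75 x 110 x 21 mm lying beyond the press on its far side, beside the red bed's end. Origin: centre of its underside. Leave alone.
- ink_pad_b: Another black ink pad box 75 x 110 x 21 mm lying beyond the press on its far side, beside the valve's end. Origin: centre of its underside. Leave alone.
- ink_can: Ink can 74 mm across, 85 mm tall. Origin: centre of its underside. Leave alone.
- mug: Blue mug 80 mm across, 90 mm tall. Origin: centre of its underside. Leave alone.
- brayer: Ink roller lying on the table, roller 90 mm long and 36 mm thick, about 180 mm long in all. Origin: at table height near the middle of its length. Leave alone.

How it is judged:
By the outcome, as a careful person would: the job done as asked, in the order asked, and still so for the second after the job is handed in, while the arm keeps its last pose, push and grip.
It also fails if it takes over 64 s, if anything falls off the work surface, if the arm or the gripper's body presses on something with over 40 N, if the wrist force passes 120 N, or if a joint passes its speed limit or range.

### The arm

A 6-joint arm with a two-finger parallel gripper is mounted at the origin on the work surface. World frame = base frame: x ahead of the robot, y to its left, z up, the work surface at z = 0. Lengths are in m, angles in rad, forces in N, time in s.
With the tool pointing down it reaches from about 0.4 to 0.825 m from the base axis. Payload 7 kg.
Tool frame: the origin (TCP) lies midway between the tips of the shut fingers; the grasp point (between the pads) lies 19 mm behind it; z points along the fingers, y is the line along which they close (so a half turn about z gives the same grasp; the last joint's range is limited). The gripper opens to 85 mm and grips with 20 to 120 N. Pads are 22 mm wide; open, the fingers measure 114 mm over their backs; the gripper's body (76 mm by 85 mm) begins 54 mm behind the grasp point. The pads swing forward as they close: fully open they stand 13 mm farther back than shut.
Start: joints at [1.52, 0.359, 0.012, 0, -1.224, -0.288], TCP at [0.224, 0.637, 0.231] pointing down, gripper open.
Joint ranges: [-3.07, 3.07], [-1.43, 2.12], [-1.02, 1.25], [-3.03, 1.67], [-3.05, -0], [-3.03, 3.03]. Speed limits (rad/s): [2.39, 2.39, 3.01, 3.14, 3.14, 3.14].

### API

Orientations are given as a unit quaternion [x, y, z, w].
In Python, from bench import readout, vision, workorder, boxes_of, pinpoint gives the robot as it stands.
- The arm moves only by the tool drive_tool, never from a script. Its argument "rows" is a list of rows, each a list of 2 entries, a list of its own where there are three numbers: the shift along the world's x, y, z scaled (see below), then the turn about the world's z scaled (see below). In form: [[[dx, dy, dz], twist], ...]. A call has 1 to 20 rows; each row is the pose to reach, as a shift and turn from the pose commanded when the call began; what a row does not reach only later rows make up. The controller multiplies each number of a shift by 500 mm and each number of a turn by pi/4 rad. A row lasts 1/12 s, in which the tool goes at most 41.7 mm and 7.16 degrees, less where a joint would pass 70% of its speed; a pose out of reach is approached as far as the arm can. A call with a number of a shift or a turn outside -1 to 1 is refused whole. A call with a gripper value outside its range is refused whole. "grip" is the opening, from 0 (shut) to 1 (fully open), set as the call begins (left out, the last holds). The fingers move at their own pace and stop on an object; "squeeze" is the grip in N (left out, the last holds). Time passes only in rows, so rows that repeat a pose let the fingers close. It gives the time, the measured TCP pose, the force, the opening and the grip force at its end, in the units of the state.
- readout.observe(): the state, without advancing time (a new reading comes with each control period).
- vision.snapshot(name): name is "scene" or "top" or "wrist"; returns a dict with "pixels" (384x512x3 uint8, red, green, blue), "mtx" (3x3 intrinsics, pixels), "R" (3x3) and "t" (3): a world point X has camera coordinates R X + t. Camera axes: x right, y down, z forward; pixel columns grow to the right and rows downward; lengths in m; the calibration is good to about 2 mm. A picture is of the moment at which its call begins. There is no depth.
- workorder.hand_in(): hands the job in; it is judged then, once.
Trained networks look in a picture, given as the dict that the camera call returned (one of the last four; its "shot" number tells which), for a name from the list of things; names that differ only in an ending like _2 or _b are one class to them, and where a whole thing is asked for, a point or a joint stands for the part that bears it (a point fixed in the world has none). Each returns a list of dicts, best first, with "p" (0 to 1); they miss things now and then, are a little off and sometimes report something else, mostly with a low value. They report only what shows in the picture. A call takes as long as a camera call.
- boxes_of(picture, target): "extent" ([left, top, right, bottom] in pixels, round what is visible of it).
- pinpoint(picture, target): "uv" ([column, row] in pixels: a listed point, or the origin of a listed thing).
The state is a dict: "time_s": time; "joint_positions": joint angles; "qvel": joint speeds; "joint_torque": joint torques, N m; "tcp_pos": TCP position; "tool_rot": TCP orientation; "contact_force": force on the tool from outside, world axes, zero at the start; "moment": the same for the moment, N m; "gripper_width": finger opening in m; "gripper_force": force on a finger pad.
Only numpy, scipy, OpenCV 4.12 (cv2) and the standard library are available. Lean on these libraries where they do the work, as an engineer would, in place of code of your own. Each camera call takes 0.05 s, during which the arm holds its last target. There are 200 camera calls.

## Working session

There is one attempt and no reset: what is moved stays moved. The work goes in short steps, Python scripts to look and compute and a tool call to move; the robot and the scene stay as the last step left them, time stands still between calls to the robot, and variables do not carry over. Pictures are saved under pics/ and viewed, at most 10 in all, crops included, and the job is handed in when it is done.

Besides the shell and the picture viewer there is one more tool, called after "Emit:" in YAML: its name, and indented under it one key for each argument. drive_tool: Moves the arm, as the interface text tells. Its arguments: {"type":"object","properties":{"rows":{"type":"array","items":{"type":"array"}},"grip":{"type":"number"},"squeeze":{"type":"number"}},"required":["rows"]}

```bash
mkdir -p pics; cat > h.py <<'E'
import numpy as np, cv2
from bench import readout, vision, workorder, boxes_of, pinpoint
def ray(s,uv,z):
    K,R,t=[np.array(s[k],float) for k in("mtx","R","t")]
    d=R.T@np.linalg.solve(K,[uv[0],uv[1],1]); c=-R.T@t
    return c+d*(z-c[2])/d[2]
def save(s,n): cv2.imwrite(f"pics/{n}.png",s["pixels"][:,:,::-1])
E
python3 - <<'E'
from h import *
np.set_printoptions(precision=4,suppress=True)
o=readout.observe(); print(o)
Z=dict(press_base=0,guard_handle=.198,valve_axis=.072,crank_knob=.082,crank_grip=.11,print_block=.03,spare_block=0,ink_pad_a=0,ink_can=0,mug=0,brayer=0)
ims=[]
for n in("scene","top"):
    s=vision.snapshot(n); ims.append(s["pixels"]); save(s,n)
    for k,z in Z.items():
        for d in pinpoint(s,k)[:2]: print(n,k,round(d["p"],2),np.array(d["uv"]),ray(s,d["uv"],z))
E
```

```text
{'time_s': 0.0, 'joint_positions': array([ 1.5201,  0.3594,  0.0111, -0.0004, -1.2241, -0.2881]), 'qvel': array([ 0.0002,  0.0009, -0.0001,  0.0004, -0.0005,  0.0002]), 'joint_torque': array([ -0.0014, -58.3323,  29.3429,   6.9371,  -0.0057,  -0.    ]), 'tcp_pos': array([0.2242, 0.6362, 0.2304]), 'tool_rot': array([ 0.9857, -0.1686, -0.0001,  0.0008]), 'contact_force': array([ 0.4155, -0.2798, -0.289 ]), 'moment': array([-0.028 ,  0.0217, -0.0094]), 'gripper_force': 0.0, 'gripper_width': 0.08539510667319837}
scene press_base 0.83 [266.9 218.4] [0.5759 0.0332 0.    ]
scene guard_handle 0.62 [242.4 178.3] [ 0.5595 -0.0504  0.198 ]
scene valve_axis 0.25 [303.6 208.7] [0.6571 0.1432 0.072 ]
scene print_block 0.83 [303.4 206.6] [0.6001 0.1733 0.03  ]
scene spare_block 0.84 [128.9 220.6] [ 0.3796 -0.4511  0.    ]
scene ink_pad_a 0.85 [253.6 255.6] [ 0.7377 -0.0848  0.    ]
scene ink_pad_a 0.65 [305.7 244.7] [0.7604 0.1024 0.    ]
scene ink_can 0.76 [352.3 189.9] [0.5498 0.4232 0.    ]
scene mug 0.9 [335.2 167.6] [0.3789 0.4429 0.    ]
scene brayer 0.55 [137.8 255.8] [ 0.5813 -0.4508  0.    ]
top press_base 0.76 [245.2 197.1] [0.5765 0.0514 0.    ]
top guard_handle 0.66 [277.1 197.6] [ 0.5432 -0.0544  0.198 ]
top crank_knob 0.66 [384.6 189.9] [ 0.5788 -0.4225  0.082 ]
top print_block 0.63 [211.5 189. ] [0.6033 0.1679 0.03  ]
top spare_block 0.67 [389.4 248.5] [ 0.3838 -0.4508  0.    ]
top spare_block 0.23 [135.  206.4] [0.5514 0.4438 0.    ]
top ink_pad_a 0.83 [231.5 147.9] [0.7586 0.0986 0.    ]
top ink_pad_a 0.63 [278.2 157.7] [ 0.7184 -0.0704  0.    ]
top ink_can 0.67 [136.8 203.6] [0.5613 0.4377 0.    ]
top mug 0.95 [131.7 253.8] [0.3847 0.4508 0.    ]
top brayer 0.63 [384.3 190.1] [ 0.5912 -0.4471  0.    ]
top brayer 0.27 [132.1 254.6] [0.3819 0.4493 0.    ]
```

View pics/scene.png

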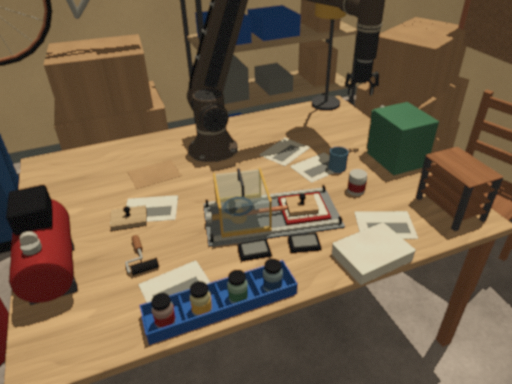

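View pics/top.png

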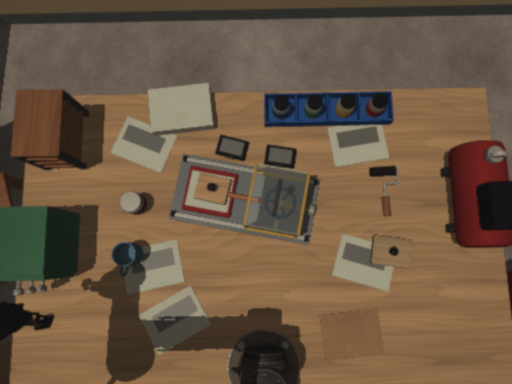

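```bash
python3 - <<'E'
from h import *
im=cv2.imread("pics/top.png")[145:255,160:330]
cv2.imwrite("pics/crop1.png",cv2.resize(im,None,fx=4.5,fy=4.5,interpolation=cv2.INTER_CUBIC))
E
```

```text
(no output)
```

View pics/crop1.png

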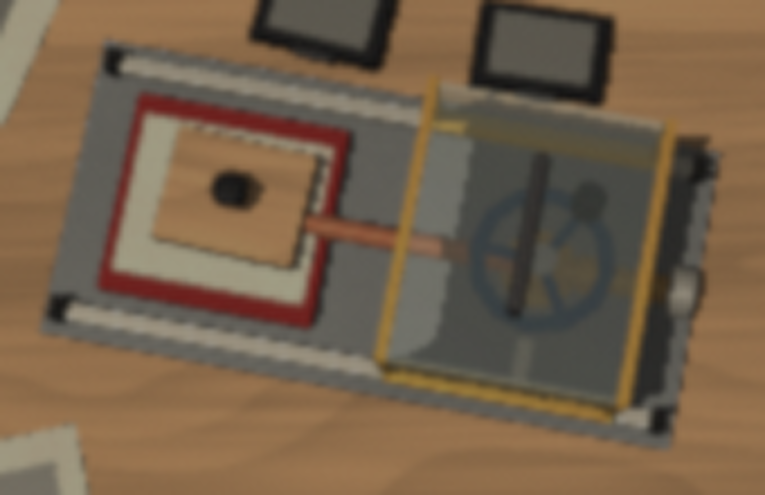

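```bash
python3 - <<'E'
from h import *
np.set_printoptions(precision=4,suppress=True)
s=vision.snapshot("top")
f=lambda u,v:(160+(u+.5)/4.5-.5,145+(v+.5)/4.5-.5)
P=np.array([ray(s,f(*c),.012)[:2] for c in[(108,40),(43,330),(668,447),(720,148)]])
print(P)
L=np.array([[.12,.25],[-.12,.25],[-.12,-.25],[.12,-.25]])
a,b=L-L.mean(0),P-P.mean(0)
yaw=np.arctan2((a[:,0]*b[:,1]-a[:,1]*b[:,0]).sum(),(a*b).sum()); c=P.mean(0)
R=np.array([[np.cos(yaw),-np.sin(yaw)],[np.sin(yaw),np.cos(yaw)]])
print("c",c,"yaw",yaw,"res",P-(c+L@R.T))
V=c+R@[0,-.125]; print("valve",V, ray(s,f(541,260),.072))
print("bed",c+R@[0,.125])
e=[ray(s,f(*q),.204) for q in[(542,155),(515,315)]]; print("bar",e,np.mean(e,0),"pred",c+R@[0,-.125])
k=ray(s,f(590,200),.134)[:2]; d=R.T@(k-V); print("knob",k,d,np.linalg.norm(d),"angle",np.arctan2(-d[1],-d[0])%6.283)
o=readout.observe();x,y,z,w=o["tool_rot"]; print("tool y dir yaw",np.arctan2(-1+2*(1-x*x-z*z)+0, 1) )
from scipy.spatial.transform import Rotation as Ro
M=Ro.from_quat(o["tool_rot"]).as_matrix(); print(M); print(o["time_s"])
print("bar y dir",R[:,1])
E
```

```text
[[ 0.7382  0.2703]
 [ 0.5064  0.319 ]
 [ 0.4054 -0.1652]
 [ 0.6398 -0.2156]]
c [0.5724 0.0521] yaw -0.2040137810362019 res [[-0.0024 -0.0023]
 [ 0.0008 -0.0023]
 [ 0.0011  0.0032]
 [ 0.0005  0.0014]]
valve [ 0.5471 -0.0703] [ 0.5452 -0.0683  0.072 ]
bed [0.5977 0.1745]
bar [array([ 0.5998, -0.0648,  0.204 ]), array([ 0.4904, -0.0435,  0.204 ])] [ 0.5451 -0.0541  0.204 ] pred [ 0.5471 -0.0703]
knob [ 0.5797 -0.1019] [ 0.0383 -0.0244] 0.0454055321828141 angle 2.5753529740972376
tool y dir yaw -0.7561520407753166
[[ 0.9432 -0.3324 -0.    ]
 [-0.3324 -0.9432 -0.    ]
 [-0.      0.0001 -1.    ]]
1.25
bar y dir [0.2026 0.9793]
```

Emit:
drive_tool:
  rows:
    - [[0.322, -0.69, 0.12], 0.17]
    - [[0.322, -0.69, 0.12], 0.17]
    - [[0.322, -0.69, 0.12], 0.17]
    - [[0.322, -0.69, 0.12], 0.17]
    - [[0.322, -0.69, 0.12], 0.17]
    - [[0.322, -0.69, 0.12], 0.17]
    - [[0.322, -0.69, 0.12], 0.17]
    - [[0.322, -0.69, 0.12], 0.17]
    - [[0.322, -0.69, 0.12], 0.17]
    - [[0.322, -0.69, 0.12], 0.17]
  grip: 1

```text
time_s: 2.08
tcp_pos: [0.3866, 0.2877, 0.2931]
tool_rot: [0.995, -0.103, 0.001, -0.001]
contact_force: [0.2, 0.6, -0.2]
gripper_width: 0.0854
gripper_force: 0.0
```

Emit:
drive_tool:
  rows:
    - [[0.322, -0.69, 0], 0]
    - [[0.322, -0.69, 0], 0]
    - [[0.322, -0.69, 0], 0]
    - [[0.322, -0.69, 0], 0]
    - [[0.322, -0.69, 0], 0]
    - [[0.322, -0.69, 0], 0]
    - [[0.322, -0.69, 0], 0]
    - [[0.322, -0.69, 0], 0]
    - [[0.322, -0.69, 0], 0]
    - [[0.322, -0.69, 0], 0]
    - [[0.322, -0.69, 0], 0]

```text
time_s: 3.0
tcp_pos: [0.5469, -0.0559, 0.2906]
tool_rot: [0.995, -0.105, -0.001, 0.0]
contact_force: [-0.2, 0.6, -0.3]
gripper_width: 0.0852
gripper_force: 0.0
```

```bash
python3 - <<'E'
from h import *
np.set_printoptions(precision=4,suppress=True)
o=readout.observe();print(o["time_s"],o["tcp_pos"],o["tool_rot"],o["joint_positions"])
s=vision.snapshot("wrist");save(s,"w1")
for k,z in dict(guard_handle=.198,valve_axis=.072,crank_grip=.11,crank_knob=.082).items():
    for d in pinpoint(s,k)[:2]: print(k,round(d["p"],2),np.array(d["uv"]),ray(s,d["uv"],z))
E
```

```text
3.0 [ 0.5469 -0.0559  0.2906] [ 0.9945 -0.1046 -0.0006  0.0003] [ 0.2547  0.1189 -0.1705  0.0001 -1.2827  1.1065]
guard_handle 0.96 [254.9 192.1] [ 0.548  -0.0569  0.198 ]
```

View pics/w1.png

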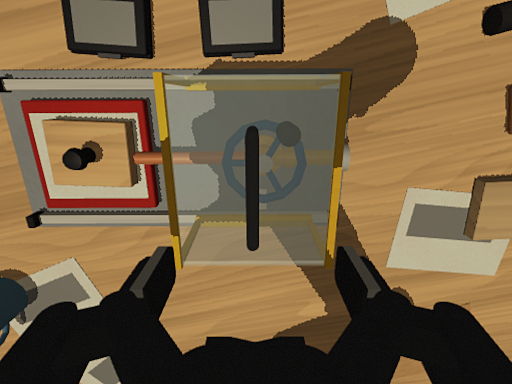

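Emit:
drive_tool:
  rows:
    - [[0, 0, -0.07], 0]
    - [[0, 0, -0.14], 0]
    - [[0, 0, -0.19], 0]
    - [[0, 0, -0.22], 0]
    - [[0, 0, -0.22], 0]
    - [[0, 0, -0.22], 0]

```text
time_s: 3.75
tcp_pos: [0.5462, -0.0526, 0.1815]
tool_rot: [0.995, -0.102, -0.0, 0.0]
contact_force: [0.8, -0.2, 1.8]
gripper_width: 0.0853
gripper_force: 0.0
```

Emit:
drive_tool:
  rows:
    - [[0, 0, 0], 0]
    - [[0, 0, 0], 0]
    - [[0, 0, 0], 0]
    - [[0, 0, 0], 0]
    - [[0, 0, 0], 0]
    - [[0, 0, 0], 0]
    - [[0, 0, 0], 0]
    - [[0, 0, 0], 0]
    - [[0, 0, 0], 0]
    - [[0, 0, 0], 0]
    - [[0, 0, 0], 0]
    - [[0, 0, 0], 0]
  grip: 0
  squeeze: 30

```text
time_s: 4.75
tcp_pos: [0.5465, -0.0534, 0.1817]
tool_rot: [0.995, -0.102, 0.0, 0.0]
contact_force: [-2.7, 0.7, 5.0]
gripper_width: 0.0107
gripper_force: 29.4
```

Emit:
drive_tool:
  rows:
    - [[0.004, 0.021], 0]

```text
$.rows[0][0]: bad value
```

Emit:
drive_tool:
  rows:
    - [[0.008, 0.04, 0], 0]
    - [[0.017, 0.082, 0], 0]
    - [[0.025, 0.123, 0], 0]
    - [[0.034, 0.164, 0], 0]
    - [[0.042, 0.205, 0], 0]
    - [[0.051, 0.246, 0], 0]
    - [[0.06, 0.288, 0], 0]
    - [[0.068, 0.329, 0], 0]
    - [[0.076, 0.37, 0], 0]
    - [[0.081, 0.39, 0], 0]
    - [[0.083, 0.4, 0], 0]
    - [[0.083, 0.4, 0], 0]
    - [[0.083, 0.4, 0], 0]

```text
time_s: 5.83
tcp_pos: [0.5884, 0.1477, 0.1817]
tool_rot: [0.995, -0.102, 0.001, -0.001]
contact_force: [-1.3, 1.6, 4.6]
gripper_width: 0.0107
gripper_force: 29.8
```

Emit:
drive_tool:
  rows:
    - [[0.002, 0.01, 0], 0]
    - [[0.004, 0.02, 0], 0]
    - [[0.006, 0.03, 0], 0]
    - [[0.008, 0.037, 0], 0]
    - [[0.009, 0.043, 0], 0]
    - [[0.01, 0.048, 0], 0]
    - [[0.01, 0.048, 0], 0]

```text
time_s: 6.42
tcp_pos: [0.5933, 0.1711, 0.1817]
tool_rot: [0.995, -0.102, 0.0, -0.0]
contact_force: [-1.0, -0.3, 5.8]
gripper_width: 0.0108
gripper_force: 29.9
```

Emit:
drive_tool:
  rows:
    - [[0.0006, 0.003, 0], 0]
    - [[0.0012, 0.006, 0], 0]
    - [[0.0018, 0.009, 0], 0]
    - [[0.0018, 0.009, 0], 0]
    - [[0.0018, 0.009, 0], 0]

```text
time_s: 6.83
tcp_pos: [0.5941, 0.1753, 0.1817]
tool_rot: [0.995, -0.102, 0.0, 0.0]
contact_force: [-1.4, -1.0, 5.4]
gripper_width: 0.011
gripper_force: 29.9
```

Emit:
drive_tool:
  rows:
    - [[0.0006, 0.003, 0], 0]
    - [[0.0012, 0.006, 0], 0]
    - [[0.0012, 0.006, 0], 0]
    - [[0.0012, 0.006, 0], 0]

```text
time_s: 7.17
tcp_pos: [0.5946, 0.1776, 0.1817]
tool_rot: [0.995, -0.103, 0.0, 0.001]
contact_force: [-1.0, -2.9, 6.0]
gripper_width: 0.0109
gripper_force: 30.0
```

Emit:
drive_tool:
  rows:
    - [[0.0006, 0.003, 0], 0]
    - [[0.0012, 0.006, 0], 0]
    - [[0.0012, 0.006, 0], 0]
    - [[0.0012, 0.006, 0], 0]

```text
time_s: 7.5
tcp_pos: [0.5945, 0.1777, 0.1817]
tool_rot: [0.995, -0.103, -0.001, 0.003]
contact_force: [-1.2, -12.9, 9.2]
gripper_width: 0.0111
gripper_force: 30.3
```

Emit:
drive_tool:
  rows:
    - [[0, 0, 0], 0]
    - [[0, 0, 0], 0]
    - [[0, 0, 0], 0]
    - [[0, 0, 0], 0]
    - [[0, 0, 0], 0]
    - [[0, 0, 0], 0]
    - [[0, 0, 0.02], 0]
    - [[0, 0, 0.08], 0]
    - [[0, 0, 0.14], 0]
    - [[0, 0, 0.2], 0]
    - [[0, 0, 0.2], 0]
  grip: 1

```text
time_s: 8.42
tcp_pos: [0.5977, 0.1819, 0.2893]
tool_rot: [0.995, -0.102, 0.005, -0.002]
contact_force: [0.8, 0.3, 0.8]
gripper_width: 0.0852
gripper_force: 0.0
```

Emit:
drive_tool:
  rows:
    - [[-0.1, -0.48, -0.02], 0]
    - [[-0.1, -0.48, -0.02], 0]
    - [[-0.1, -0.48, -0.02], 0]
    - [[-0.1, -0.48, -0.02], 0]
    - [[-0.1, -0.48, -0.02], 0]
    - [[-0.1, -0.48, -0.02], 0]
    - [[-0.1, -0.48, -0.02], 0]
    - [[-0.1, -0.48, -0.02], 0]

```text
time_s: 9.08
tcp_pos: [0.5445, -0.0607, 0.2722]
tool_rot: [0.995, -0.104, 0.001, -0.0]
contact_force: [1.1, 0.7, -0.1]
gripper_width: 0.0855
gripper_force: 0.0
```

```bash
python3 - <<'E'
from h import *
np.set_printoptions(precision=4,suppress=True)
o=readout.observe();print(o["time_s"],o["tcp_pos"],o["tool_rot"],o["joint_positions"])
for n in("wrist","top"):
  s=vision.snapshot(n);save(s,n+"2")
  for k,z in dict(guard_handle=.198,valve_axis=.072,crank_grip=.11,crank_knob=.082).items():
    for d in pinpoint(s,k)[:1]: print(k,round(d["p"],2),np.array(d["uv"]),ray(s,d["uv"],z))
E
```

```text
9.0833 [ 0.5445 -0.0607  0.2722] [ 0.9946 -0.104   0.0006 -0.0001] [ 0.2467  0.1237 -0.2065  0.0001 -1.2394  1.1156]
valve_axis 0.9 [262.6 164.8] [ 0.5438 -0.0711  0.072 ]
crank_grip 0.73 [285.7 134. ] [ 0.5808 -0.103   0.11  ]
crank_knob 0.56 [282.7 130.6] [ 0.5815 -0.1025  0.082 ]
valve_axis 0.85 [276.8 201.8] [ 0.5474 -0.0581  0.072 ]
crank_knob 0.29 [230.5 146.5] [0.7408 0.096  0.082 ]
```

View pics/wrist2.png

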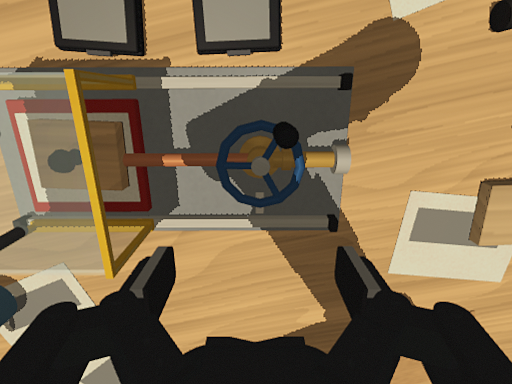

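Emit:
drive_tool:
  rows:
    - [[0.073, -0.084, -0.1], 0]
    - [[0.073, -0.084, -0.1], 0]
    - [[0.073, -0.084, -0.1], 0]
    - [[0.073, -0.084, -0.1], 0]

```text
time_s: 9.92
tcp_pos: [0.581, -0.1015, 0.2192]
tool_rot: [0.995, -0.103, -0.002, 0.0]
contact_force: [-0.1, -0.2, 0.3]
gripper_width: 0.0855
gripper_force: 0.0
```

```bash
python3 - <<'E'
from h import *
np.set_printoptions(precision=4,suppress=True)
o=readout.observe();print(o["time_s"],o["tcp_pos"])
s=vision.snapshot("wrist");save(s,"w3")
o=readout.observe();print(o["time_s"],o["tcp_pos"])
for k,z in dict(guard_handle=.198,valve_axis=.072,crank_grip=.11,crank_knob=.082).items():
    for d in pinpoint(s,k)[:1]: print(k,round(d["p"],2),np.array(d["uv"]),ray(s,d["uv"],z))
E
```

```text
9.9167 [ 0.581  -0.1015  0.2192]
9.9667 [ 0.5814 -0.1011  0.2207]
valve_axis 0.62 [234.9 216.6] [ 0.5394 -0.0707  0.072 ]
crank_grip 0.79 [257.8 187.7] [ 0.58  -0.105  0.11 ]
crank_knob 0.8 [253.3 181.2] [ 0.579  -0.1003  0.082 ]
```

View pics/w3.png

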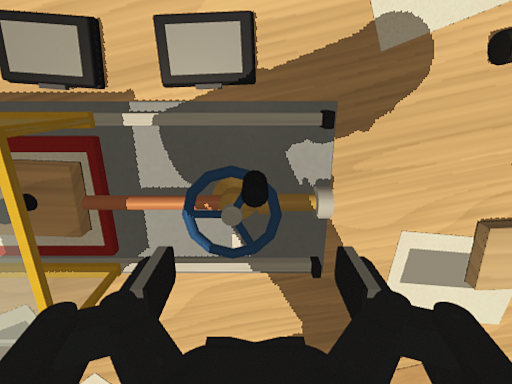

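Emit:
drive_tool:
  rows:
    - [[-0.001, -0.003, -0.07], 0]
    - [[-0.001, -0.003, -0.14], 0]
    - [[-0.001, -0.003, -0.2], 0]
    - [[-0.001, -0.003, -0.235], 0]
    - [[-0.001, -0.003, -0.252], 0]
    - [[-0.001, -0.003, -0.252], 0]
    - [[-0.001, -0.003, -0.252], 0]

```text
time_s: 10.75
tcp_pos: [0.5817, -0.1021, 0.0965]
tool_rot: [0.995, -0.102, 0.001, 0.0]
contact_force: [0.6, -0.1, 0.8]
gripper_width: 0.0852
gripper_force: 0.0
```

Emit:
drive_tool:
  rows:
    - [[0, 0, 0], 0]
    - [[0, 0, 0], 0]
    - [[0, 0, 0], 0]
    - [[0, 0, 0], 0]
    - [[0, 0, 0], 0]
    - [[0, 0, 0], 0]
    - [[0, 0, 0], 0]
    - [[0, 0, 0], 0]
    - [[0, 0, 0], 0]
    - [[0, 0, 0], 0]
  grip: 0
  squeeze: 50

```text
time_s: 11.58
tcp_pos: [0.5812, -0.1023, 0.0961]
tool_rot: [0.995, -0.102, 0.0, -0.0]
contact_force: [-2.2, 1.5, 6.1]
gripper_width: 0.0235
gripper_force: 48.8
```

```bash
cat > tab.py <<'E'
import numpy as np, sys
def tab(V,p,dang,n,r=.05):
    p,V=np.array(p),np.array(V); a=np.arctan2(*(p-V)[::-1])
    print("r",np.hypot(*(p-V)),"ang",a)
    for i in range(1,n+1):
        b=a+dang*i/n; q=V+r*np.array([np.cos(b),np.sin(b)])-V-r*np.array([np.cos(a),np.sin(a)])
        print("[[%.3f, %.3f, 0], 0],"%tuple(q/.5),end=" ")
    print()
E
python3 -c "
from tab import *
tab((.544,-.069),(.5812,-.1023),-2.4,14)"
```

```text
r 0.04992724707011193 ang -0.7301353404476267
[[-0.012, -0.012, 0], 0], [[-0.027, -0.021, 0], 0], [[-0.042, -0.028, 0], 0], [[-0.059, -0.032, 0], 0], [[-0.076, -0.033, 0], 0], [[-0.093, -0.032, 0], 0], [[-0.110, -0.027, 0], 0], [[-0.125, -0.020, 0], 0], [[-0.139, -0.010, 0], 0], [[-0.151, 0.002, 0], 0], [[-0.161, 0.017, 0], 0], [[-0.168, 0.032, 0], 0], [[-0.173, 0.049, 0], 0], [[-0.175, 0.066, 0], 0],
```

Split in two so I can check the circle on the way.

Emit:
drive_tool:
  rows:
    - [[-0.012, -0.012, 0], 0]
    - [[-0.027, -0.021, 0], 0]
    - [[-0.042, -0.028, 0], 0]
    - [[-0.059, -0.032, 0], 0]
    - [[-0.076, -0.033, 0], 0]
    - [[-0.076, -0.033, 0], 0]

```text
time_s: 12.08
tcp_pos: [0.5432, -0.1178, 0.0961]
tool_rot: [0.995, -0.102, 0.001, -0.001]
contact_force: [-1.4, 7.2, 4.2]
gripper_width: 0.0236
gripper_force: 49.2
```

Emit:
drive_tool:
  rows:
    - [[-0.017, 0.001, 0], 0]
    - [[-0.034, 0.006, 0], 0]
    - [[-0.049, 0.013, 0], 0]
    - [[-0.063, 0.023, 0], 0]
    - [[-0.063, 0.023, 0], 0]
    - [[-0.063, 0.023, 0], 0]

```text
time_s: 12.58
tcp_pos: [0.5129, -0.1061, 0.0961]
tool_rot: [0.995, -0.102, 0.002, -0.001]
contact_force: [1.8, 7.1, 2.9]
gripper_width: 0.0238
gripper_force: 50.0
```

Emit:
drive_tool:
  rows:
    - [[-0.012, 0.012, 0], 0]
    - [[-0.022, 0.027, 0], 0]
    - [[-0.029, 0.042, 0], 0]
    - [[-0.034, 0.059, 0], 0]
    - [[-0.036, 0.076, 0], 0]
    - [[-0.036, 0.076, 0], 0]
    - [[-0.036, 0.076, 0], 0]

```text
time_s: 13.17
tcp_pos: [0.495, -0.0681, 0.0961]
tool_rot: [0.995, -0.102, 0.002, -0.001]
contact_force: [3.6, 3.3, 2.3]
gripper_width: 0.0234
gripper_force: 50.1
```

```bash
cat >> tab.py <<'E'
def fit(P,r=.05):
    from scipy.optimize import least_squares
    P=np.array(P); s=least_squares(lambda c:np.hypot(*(P-c).T)-r,P.mean(0)+[0.01,.01]); print("C",s.x,"res mm",s.fun*1e3); return s.x
E
python3 -c "
from tab import *
V=fit([(.5812,-.1023),(.5432,-.1178),(.5129,-.1061),(.495,-.0681)])
a=np.arctan2(-.0681-V[1],.495-V[0]);print('theta',(a-(np.pi-.204))%6.2832)
tab(V,(.495,-.0681),-.24,4)"
```

```text
C [ 0.54501061 -0.06780815] res mm [-0.00640356  0.02462717 -0.02643733  0.01146083]
theta 0.2098503785659096
r 0.05001146083020092 ang -3.135756967844297
[[0.000, 0.006, 0], 0], [[0.001, 0.012, 0], 0], [[0.002, 0.018, 0], 0], [[0.003, 0.024, 0], 0],
```

Emit:
drive_tool:
  rows:
    - [[0, 0.005, 0], 0]
    - [[0.001, 0.01, 0], 0]
    - [[0.001, 0.015, 0], 0]
    - [[0.002, 0.018, 0], 0]
    - [[0.002, 0.018, 0], 0]
    - [[0.002, 0.018, 0], 0]

```text
time_s: 13.67
tcp_pos: [0.4955, -0.0602, 0.0961]
tool_rot: [0.995, -0.102, 0.001, -0.0]
contact_force: [4.4, -1.5, 5.5]
gripper_width: 0.0228
gripper_force: 50.4
```

Emit:
drive_tool:
  rows:
    - [[0, 0.002, 0], 0]
    - [[0, 0.004, 0], 0]
    - [[0.001, 0.006, 0], 0]
    - [[0.001, 0.006, 0], 0]
    - [[0.001, 0.006, 0], 0]

```text
time_s: 14.08
tcp_pos: [0.496, -0.0575, 0.096]
tool_rot: [0.995, -0.102, 0.001, 0.0]
contact_force: [4.3, -2.2, 4.5]
gripper_width: 0.0236
gripper_force: 50.5
```

Emit:
drive_tool:
  rows:
    - [[0, 0.002, 0], 0]
    - [[0.001, 0.004, 0], 0]
    - [[0.001, 0.004, 0], 0]
    - [[0.001, 0.004, 0], 0]

```text
time_s: 14.42
tcp_pos: [0.496, -0.057, 0.096]
tool_rot: [0.995, -0.102, 0.001, 0.001]
contact_force: [5.6, -13.0, 3.9]
gripper_width: 0.0232
gripper_force: 50.7
```

```bash
python3 -c "
import numpy as np
f=np.pi-.217
pt=lambda a:.05*np.array([np.cos(a),np.sin(a)])
for k in range(3):
    a0=f+k*4*np.pi/3; d=np.array([.0008,-.0019])*(k==0)
    print(', '.join('[[%.3f, %.3f, 0], 0]'%tuple((pt(a0+i*np.pi/12)-pt(a0)+d)/.5) for i in range(1,17)))
"
```

```text
[[-0.001, -0.030, 0], 0], [[0.004, -0.056, 0], 0], [[0.015, -0.079, 0], 0], [[0.032, -0.099, 0], 0], [[0.053, -0.114, 0], 0], [[0.078, -0.123, 0], 0], [[0.104, -0.125, 0], 0], [[0.129, -0.121, 0], 0], [[0.153, -0.110, 0], 0], [[0.173, -0.093, 0], 0], [[0.188, -0.071, 0], 0], [[0.197, -0.047, 0], 0], [[0.199, -0.021, 0], 0], [[0.195, 0.005, 0], 0], [[0.184, 0.028, 0], 0], [[0.167, 0.048, 0], 0]
[[-0.021, 0.015, 0], 0], [[-0.046, 0.024, 0], 0], [[-0.072, 0.026, 0], 0], [[-0.098, 0.022, 0], 0], [[-0.121, 0.010, 0], 0], [[-0.141, -0.006, 0], 0], [[-0.156, -0.028, 0], 0], [[-0.165, -0.052, 0], 0], [[-0.167, -0.078, 0], 0], [[-0.163, -0.104, 0], 0], [[-0.152, -0.128, 0], 0], [[-0.135, -0.148, 0], 0], [[-0.114, -0.163, 0], 0], [[-0.089, -0.171, 0], 0], [[-0.063, -0.174, 0], 0], [[-0.037, -0.169, 0], 0]
[[0.024, 0.011, 0], 0], [[0.044, 0.028, 0], 0], [[0.059, 0.049, 0], 0], [[0.067, 0.074, 0], 0], [[0.070, 0.100, 0], 0], [[0.065, 0.126, 0], 0], [[0.054, 0.149, 0], 0], [[0.037, 0.169, 0], 0], [[0.016, 0.184, 0], 0], [[-0.009, 0.193, 0], 0], [[-0.035, 0.195, 0], 0], [[-0.060, 0.191, 0], 0], [[-0.084, 0.180, 0], 0], [[-0.104, 0.163, 0], 0], [[-0.119, 0.141, 0], 0], [[-0.128, 0.117, 0], 0]
```

Emit:
drive_tool:
  rows:
    - [[0, -0.016, 0], 0]
    - [[-0.001, -0.03, 0], 0]
    - [[0.004, -0.056, 0], 0]
    - [[0.015, -0.079, 0], 0]
    - [[0.032, -0.099, 0], 0]
    - [[0.053, -0.114, 0], 0]
    - [[0.078, -0.123, 0], 0]
    - [[0.104, -0.125, 0], 0]
    - [[0.129, -0.121, 0], 0]
    - [[0.153, -0.11, 0], 0]
    - [[0.173, -0.093, 0], 0]
    - [[0.188, -0.071, 0], 0]
    - [[0.197, -0.047, 0], 0]
    - [[0.199, -0.021, 0], 0]
    - [[0.195, 0.005, 0], 0]
    - [[0.184, 0.028, 0], 0]
    - [[0.167, 0.048, 0], 0]
    - [[0.167, 0.048, 0], 0]
    - [[0.167, 0.048, 0], 0]

```text
time_s: 16.0
tcp_pos: [0.5783, -0.0303, 0.096]
tool_rot: [0.995, -0.102, 0.0, -0.0]
contact_force: [-0.9, 3.8, 9.1]
gripper_width: 0.0238
gripper_force: 51.2
```

Emit:
drive_tool:
  rows:
    - [[-0.021, 0.015, 0], 0]
    - [[-0.046, 0.024, 0], 0]
    - [[-0.072, 0.026, 0], 0]
    - [[-0.098, 0.022, 0], 0]
    - [[-0.121, 0.01, 0], 0]
    - [[-0.141, -0.006, 0], 0]
    - [[-0.156, -0.028, 0], 0]
    - [[-0.165, -0.052, 0], 0]
    - [[-0.167, -0.078, 0], 0]
    - [[-0.163, -0.104, 0], 0]
    - [[-0.152, -0.128, 0], 0]
    - [[-0.135, -0.148, 0], 0]
    - [[-0.114, -0.163, 0], 0]
    - [[-0.089, -0.171, 0], 0]
    - [[-0.063, -0.174, 0], 0]
    - [[-0.037, -0.169, 0], 0]
    - [[-0.037, -0.169, 0], 0]
    - [[-0.037, -0.169, 0], 0]

```text
time_s: 17.5
tcp_pos: [0.5614, -0.115, 0.096]
tool_rot: [0.995, -0.102, 0.001, -0.001]
contact_force: [1.0, 4.4, 8.3]
gripper_width: 0.0235
gripper_force: 51.3
```

Emit:
drive_tool:
  rows:
    - [[0.024, 0.011, 0], 0]
    - [[0.044, 0.028, 0], 0]
    - [[0.059, 0.049, 0], 0]
    - [[0.067, 0.074, 0], 0]
    - [[0.07, 0.1, 0], 0]
    - [[0.065, 0.126, 0], 0]
    - [[0.054, 0.149, 0], 0]
    - [[0.037, 0.169, 0], 0]
    - [[0.016, 0.184, 0], 0]
    - [[-0.009, 0.193, 0], 0]
    - [[-0.035, 0.195, 0], 0]
    - [[-0.06, 0.191, 0], 0]
    - [[-0.084, 0.18, 0], 0]
    - [[-0.104, 0.163, 0], 0]
    - [[-0.119, 0.141, 0], 0]
    - [[-0.125, 0.126, 0], 0]
    - [[-0.128, 0.117, 0], 0]
    - [[-0.128, 0.117, 0], 0]
    - [[-0.128, 0.117, 0], 0]
    - [[-0.128, 0.117, 0], 0]

```text
time_s: 19.17
tcp_pos: [0.496, -0.058, 0.096]
tool_rot: [0.995, -0.103, -0.0, 0.0]
contact_force: [0.2, -2.7, 9.7]
gripper_width: 0.0238
gripper_force: 51.4
```

Emit:
drive_tool:
  rows:
    - [[0, 0.001, 0], 0]
    - [[0, 0.001, 0], 0]
    - [[0, 0.001, 0], 0]
    - [[0, 0.001, 0], 0]
    - [[0, 0.001, 0], 0]

```text
time_s: 19.58
tcp_pos: [0.4961, -0.0575, 0.096]
tool_rot: [0.995, -0.102, -0.0, 0.0]
contact_force: [-0.3, -1.9, 9.9]
gripper_width: 0.0238
gripper_force: 51.4
```

```bash
python3 - <<'E'
from h import *
np.set_printoptions(precision=4,suppress=True)
w=vision.snapshot("wrist"); t=vision.snapshot("top")
for i in range(3):
    o=readout.observe();print(o["time_s"],o["tcp_pos"],o["contact_force"],o["qvel"]); vision.snapshot("top")
c=cv2.resize(t["pixels"][130:265,110:420,::-1],(800,348),interpolation=cv2.INTER_CUBIC)
cv2.imwrite("pics/f.png",np.vstack([c,cv2.resize(w["pixels"][130:,:,::-1],(800,250))]))
E
```

```text
19.6833 [ 0.496  -0.0575  0.096 ] [-0.1334 -2.475   9.8259] [ 0.0004  0.0008 -0.0013 -0.0006  0.0013 -0.0008]
19.7333 [ 0.4961 -0.0575  0.096 ] [ 1.0621 -2.8986 10.8465] [ 0.0017  0.0025  0.0008 -0.0011 -0.0015 -0.0001]
19.7833 [ 0.4961 -0.0575  0.096 ] [ 0.681  -3.4223  9.4604] [ 0.     -0.0003  0.0004  0.0002 -0.0003  0.001 ]
```

View pics/f.png

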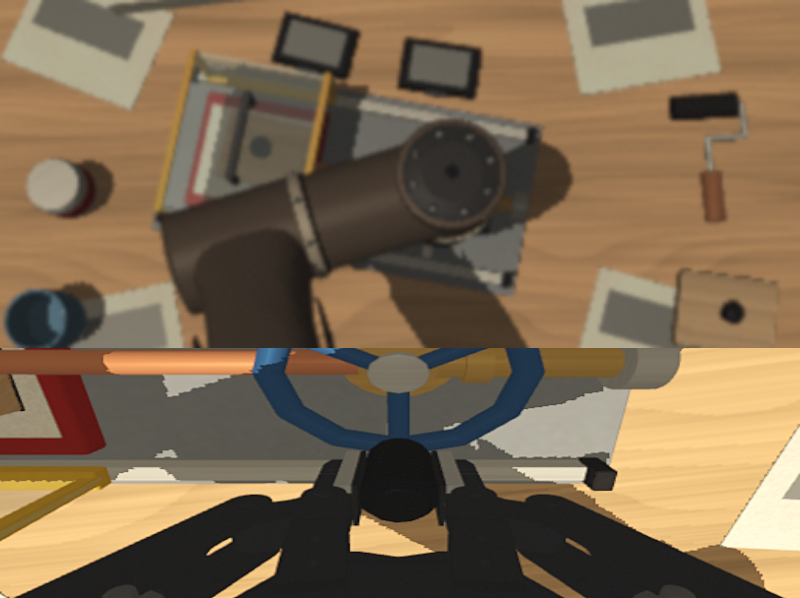

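The picture shows the guard fully over the bed (top view, x≈160–330). In the wrist view the knob at (400,485) is still gripped and sits over the base's -x side. The other objects haven't moved.

```bash
python3 -c "
from bench import workorder
print(workorder.hand_in())"
```

```text
the job is handed in; nothing more can be done
None
```

I handed the job in at about 20 s: the guard is home against its stop over the red bed, and the valve was wound to its stop and backed off two full turns. The handle came back to within about 0.5 mm of where it met the stop and is still gripped. The final picture showed nothing else disturbed.

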